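# Clear the tested block into the tilt-out bin

### The arm

A 6-joint arm with a two-finger parallel gripper is mounted at the origin on a cart in front of the work surface, level with it; the furniture and walls round the work are solid. World frame = base frame: x ahead of the robot, y to its left, z up, the work surface at z = 0. Lengths are in mm, angles in rad, forces in N, time in s.
With the tool pointing down it reaches from about 350 to 875 mm from the base axis. Payload 4.2 kg.
Tool frame: the origin (TCP) lies at the very end of the fingers, on their centre line; the grasp point (between the pads) lies arm.grip_depth behind it (arm.grip_depth is the distance from the TCP to the grasp point, in mm); x points along the fingers, y is the direction in which the jaws open and shut, and the axes are right-handed (so a half turn about x gives the same grasp; the last joint's range is limited). The gripper opens to 85 mm and grips with 20 to 120 N. Pads are 22 mm wide; open, the fingers measure 114 mm over their backs; the gripper's body (76 mm by 85 mm) begins 54 mm behind the grasp point. The pads swing forward as they close: fully open they stand 13 mm farther back than shut.
Start: joints at [-0.974, 0.385, 0.008, 0, -1.194, -0.259], TCP at [207.147, -589.652, 231.312] pointing down, gripper open.
Joint ranges: [-3.14, 3.14], [-1.21, 2.06], [-1.07, 1.41], [-3.16, 2.05], [-2.99, -0.16], [-3.1, 3.1]. Speed limits (rad/s): [2.79, 2.79, 3.14, 3.14, 3.14, 3.14].

### API

Orientations are given as a unit quaternion [x, y, z, w].
In Python, from bench import arm, get_image, models gives the robot as it stands.
- The arm moves only by the tool arm_command, never from a script. Its argument "rows" is a list of rows, each an object of numbers: "dx", "dy", "dz": the shift along the tool's x, y, z in m; "wx", "wy", "wz": the turn, a rotation vector about the tool's x, y, z in degrees; "gripper": the closure, from -1 (fully open) to 1 (shut). A call has exactly 8 rows; each row is the pose to reach, as a shift and turn from the pose measured when the call began, along the tool's axes at that moment; what a row does not reach only later rows make up. A row lasts 1/10 s, in which the tool goes at most 50 mm and 8.59 degrees, less where a joint would pass 70% of its speed; a pose out of reach is approached as far as the arm can. A call with a gripper value outside its range is refused whole. The fingers move at their own pace and stop on an object; the grip force is fixed at half the most. Time passes only in rows, so rows that repeat a pose let the fingers close, or fill a call up. It gives the time, the measured TCP pose, the force and the opening at its end, in the units of the state.
- arm.read_state(): the state, without advancing time (a new reading comes with each control period).
- get_image(name): name is "side" or "top" or "wrist"; returns a dict with "img" (384x512x3 uint8, red, green, blue), "K" (3x3 intrinsics, pixels), "rvec" (rotation vector, rad) and "tvec" (3), from world to camera coordinates, as OpenCV has them; the wrist camera has in their place "T_tool_cam" (4x4, takes a point from camera to tool coordinates, whose origin is the TCP and whose axes are the tool frame's). Camera axes: x right, y down, z forward; pixel columns grow to the right and rows downward; lengths in mm; the calibration is good to about 2 mm. A picture is of the moment at which its call begins: read the wrist's pose just before it. There is no depth.
- arm.job_done(): hands the job in, once; it reports no verdict.
Trained networks look in the newest picture that a camera, given by its name, has taken for a name from the list of things; names that differ only in an ending like _2 or _b are one class to them, and where a whole thing is asked for, a point or a joint stands for the part that bears it (a point fixed in the world has none). Each returns a list of dicts, best first, with "conf" (0 to 1); they miss things now and then, are a little off and sometimes report something else, mostly with a low value. They report only what shows in the picture. A call takes as long as a camera call.
- models.cut_out(camera, query): "mask" (384x512 bool, what is visible of it) and "extent" ([left, top, right, bottom] in pixels, round what is visible of it).
The state is a dict: "clock": time; "joints": joint angles; "joint_vel": joint speeds; "joint_efforts": joint torques, N m; "position": TCP position; "ee_rot": TCP orientation; "contact_force": force on the tool from outside, world axes, zero at the start; "wrist_torque": the same for the moment, N m; "gripper_width": finger opening in mm.
Only numpy, scipy, OpenCV 4.12 (cv2) and the standard library are available. Lean on these libraries where they do the work, as an engineer would, in place of code of your own. Each camera call takes 0.05 s, during which the arm holds its last target.

### The job

Clear the tested block off the track: tip the grey bin at the end of the track fully forward, then push the block off the end into it with the sliding pusher, taking the pusher all the way to its stop, and push the bin back until it is fully shut with the block inside. Push the pusher along its centre line, for it jams when pushed off-centre. Do not touch the polished block with the gripper, and leave the things round the track where they are.

Things in the scene. Friction and masses are not known exactly. Their poses are not given: they have to be found in the camera images.
- track: Fixed track: flat aluminium deck 270 x 130 mm, top 115 mm above the bench, on grey cheeks. Origin on the bench below it; x along the track, the way the pusher must travel; y across; z up. Deck from x = -150 to +120 mm, where the block drops off. A 27 mm slot down the middle guides the pusher. Fences 10 mm high at y = +-40 mm line its last 114 mm.
- pusher: Steel slide on the deck, about 0.45 kg, captured in the slot. Origin at deck level, middle of its rear face; x along the track. A foot 50 mm wide, 13 high, reaches 75 mm ahead to meet the block. Across its rear stands a dark bar 150 mm long (y = +-75), 16 thick, 12 to 40 mm above the deck. Starts at track x = -105 to -75 mm; against its stop it is at +42 mm.
- pusher_face (a point): Middle of the flat rear face of the pusher's bar, 26 mm above the deck: push here, along the track's x, within about 15 mm of the middle. Centred, it slides with under 10 N. Its guide in the slot is only 50 mm long: pushed more than 25 to 35 mm off-centre it wedges and does not move.
- test_block: The tested block: a steel disc 62 mm across and 11 mm thick, 0.26 kg, lying flat on the deck between the fences, between pusher and bin. Origin at the centre of its underside.
- bin (a joint): Tilt of the grey bin in rad: 0 shut (upright), 0.70 fully tipped forward, away from the track. Its pivot lies along the track's y at x = 126 mm, 15 mm above the bench. Over centre (empty about 0.3 rad, more when loaded) it falls open or shut by its own weight. A few newtons near the top of its front panel move it: from the deck side to open, from outside to shut.
- bin_rim (a point): Middle of the top edge (round bead 8 mm thick) of the bin's front panel, moving with the bin, 145 mm from the pivot. The panel is 128 mm wide and 5 mm thick, faces about 3 mm either side of this point. Shut, it is a gate that stands 45 mm above the deck, 6 mm beyond the deck's end.
- bin_floor (a point): Middle of the bin's inner floor; axes turn with the bin (x outward, z up when shut). The inside is 76 mm long in x and 86 mm wide.
- wipe_bottle: White bottle with a blue cap, 52 mm across, 130 mm high, beyond the bin end of the track; a bystander. Origin at the centre of its underside.
- oil_bottle: Small oiler with an orange nozzle, 42 mm across, 109 mm high, beyond the bin end of the track; a bystander. Origin at the centre of its underside.
- loupe: Black stand loupe, 39 mm across, 32 mm high, beyond the pusher end of the track; a bystander. Origin at the centre of its underside.
- lens_holder: Black lens ring holder, 84x100x61 mm, beyond the pusher end of the track; a bystander. Origin at the centre of its underside.

How it is judged:
By the outcome, as a careful person would: the job done as asked, in the order asked, and still so for the second after the job is handed in, with the robot touching nothing.
It also fails if it takes over 59 s, if anything falls off the work surface, if the arm or the gripper's body presses on something with over 40 N, if the wrist force passes 120 N, or if a joint passes its speed limit or range.

## Working session

There is one attempt and no reset: what is moved stays moved. The work goes in short steps, Python scripts to look and compute and a tool call to move; the robot and the scene stay as the last step left them, time stands still between calls to the robot, and variables do not carry over. Pictures are saved under pics/ and viewed, and the job is handed in when it is done.

Besides the shell and the picture viewer there is one more tool, called after "Request:" in YAML: its name, and indented under it one key for each argument. arm_command: Moves the arm, as the interface text tells. Its arguments: {"type":"object","properties":{"rows":{"type":"array"}},"required":["rows"]}

```bash
mkdir -p pics; ls
python3 - <<'E'
from bench import arm,get_image,models
import cv2,numpy as np
s=arm.read_state();print(s['clock'],s['position'],s['ee_rot'],arm.grip_depth)
for c in ['side','top']:
    d=get_image(c);cv2.imwrite(f'pics/{c}0.png',d['img'][:,:,::-1])
    print(c,d['K'].tolist(),d['rvec'],d['tvec'])
    for q in ['track','pusher','test_block','bin','wipe_bottle','oil_bottle','loupe','lens_holder']:
        r=models.cut_out(c,q)
        print(q,[(round(x['conf'],2),x['extent'],int(x['mask'].sum())) for x in r[:2]])
print(arm.read_state()['clock'])
E
```

```text
pics
0.0 [ 206.94713354 -589.12659479  230.21173492] [-0.11803016  0.69722491  0.11954552  0.69688965] 18.700000000000003
side [[434.1330095480704, 0.0, 253.99332143802306], [0.0, 434.1330095480704, 189.62109226232803], [0.0, 0.0, 1.0]] [ 2.05211897 -0.41043256  0.27350504] [-602.72754763   59.81816715 1433.42063984]
track [(0.78, [191.5, 162.3, 280.6, 261.3], 4295), (0.68, [246.2, 144.1, 260.6, 181.6], 437)]
pusher [(0.79, [221.7, 189.0, 271.6, 219.9], 701), (0.17, [226.1, 156.1, 234.8, 176.3], 129)]
test_block [(0.74, [197.0, 165.5, 235.4, 195.3], 463), (0.48, [216.2, 181.6, 233.8, 193.8], 210)]
bin [(0.94, [196.0, 164.6, 235.1, 186.6], 533)]
wipe_bottle [(0.94, [242.4, 142.0, 258.8, 183.4], 399)]
oil_bottle [(0.42, [224.3, 154.3, 234.8, 180.4], 145)]
loupe [(0.62, [262.6, 264.0, 277.5, 282.6], 217)]
lens_holder [(0.57, [288.2, 253.2, 321.6, 288.7], 784)]
top [[352.49772064221224, 0.0, 255.04497139402127], [0.0, 352.49772064221224, 189.1096016352181], [0.0, 0.0, 1.0]] [ 2.10528264 -2.10769262  0.22513706] [-273.94677901  570.09881578 1051.50149085]
track [(0.63, [219.9, 198.8, 324.5, 252.5], 3189)]
pusher [(0.55, [269.7, 192.8, 296.1, 246.0], 678)]
test_block [(0.72, [237.4, 217.4, 258.3, 236.1], 333)]
bin [(0.7, [218.8, 202.6, 232.4, 256.8], 332)]
wipe_bottle [(0.75, [166.6, 155.2, 184.3, 180.2], 377)]
oil_bottle [(0.65, [151.8, 179.6, 169.7, 202.6], 209)]
loupe []
lens_holder [(0.91, [339.9, 185.7, 373.1, 218.1], 440)]
0.9
```

Run:
```python
import cv2
a=cv2.imread('pics/side0.png');cv2.imwrite('pics/side0c.png',cv2.resize(a[130:300,170:340],None,fx=3.5,fy=3.5,interpolation=cv2.INTER_CUBIC))
a=cv2.imread('pics/top0.png');cv2.imwrite('pics/top0c.png',cv2.resize(a[140:290,140:400],None,fx=3,fy=3,interpolation=cv2.INTER_CUBIC))
```

```text
(no output)
```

View pics/side0c.png

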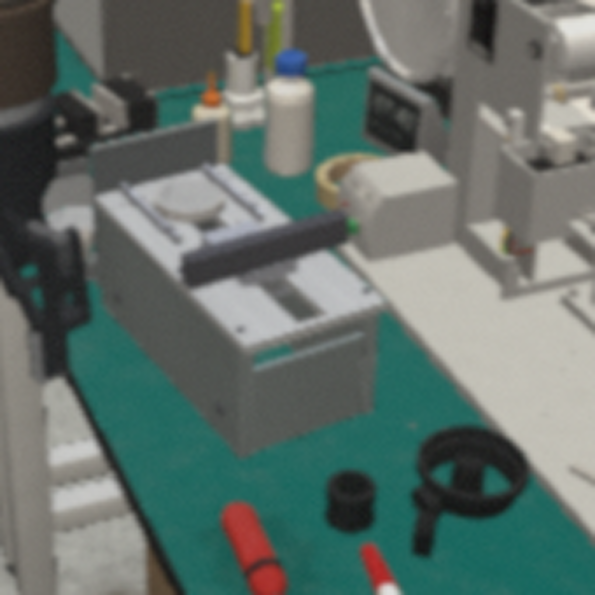

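View pics/top0c.png

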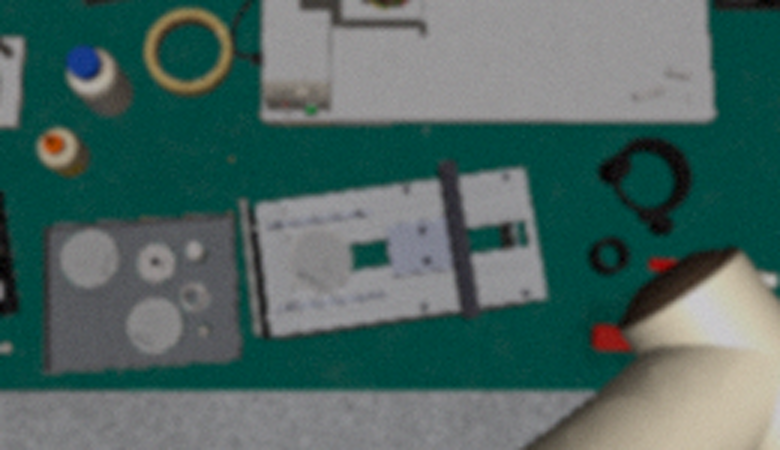

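View pics/top0.png

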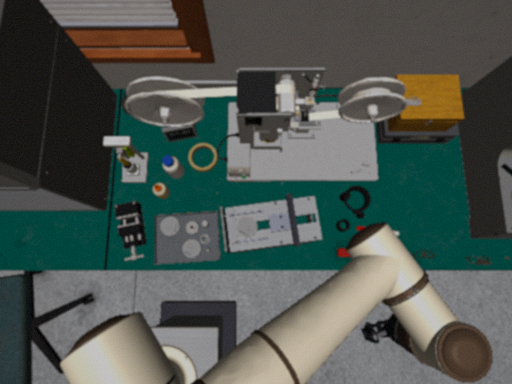

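```bash
cat > h.py <<'E'
import numpy as np,cv2
from scipy.optimize import least_squares
from bench import arm,get_image,models
CAM={'side':(np.array([[434.133,0,253.9933],[0,434.133,189.621],[0,0,1]]),np.array([2.05211897,-0.41043256,0.27350504]),np.array([-602.72754763,59.81816715,1433.42063984])),
'top':(np.array([[352.4977,0,255.04497],[0,352.4977,189.1096],[0,0,1]]),np.array([2.10528264,-2.10769262,0.22513706]),np.array([-273.94677901,570.09881578,1051.50149085]))}
def proj(c,P):
    K,r,t=CAM[c];return cv2.projectPoints(np.array(P,float).reshape(-1,1,3),r,t,K,None)[0].reshape(-1,2)
def back(c,uv,z):
    K,r,t=CAM[c];R=cv2.Rodrigues(r)[0];d=R.T@np.linalg.inv(K)@np.array([uv[0],uv[1],1.]);o=-R.T@t
    return o+d*(z-o[2])/d[2]
def T2W(p,P):
    P=np.atleast_2d(np.array(P,float));c,s=np.cos(p[2]),np.sin(p[2])
    return np.c_[p[0]+c*P[:,0]-s*P[:,1],p[1]+s*P[:,0]+c*P[:,1],P[:,2]]
def W2T(p,P):
    P=np.atleast_2d(np.array(P,float));c,s=np.cos(p[2]),np.sin(p[2]);d=P[:,:2]-p[:2]
    return np.c_[c*d[:,0]+s*d[:,1],-s*d[:,0]+c*d[:,1],P[:,2]]
E
python3 - <<'E'
from h import *
top=[(224,208.3),(315.3,196),(322.3,240),(226,252.3)]
tp=[(120,-65,115),(-150,-65,115),(-150,65,115),(120,65,115)]
side=[(240,229.4),(279.1,214.3),(197.7,186.6),(233.4,176.6)]
sp=[(-150,65,115),(-150,-65,115),(120,65,115),(120,-65,115)]
for u in top: print(back('top',u,115).round(0))
def f(p,w=(1,1)): return np.r_[w[0]*(proj('top',T2W(p,tp))-top).ravel(),w[1]*(proj('side',T2W(p,sp))-side).ravel()]
for w in [(1,1),(1,0),(0,1)]:
    r=least_squares(f,[500,-200,1.6],args=(w,),x_scale=[100,100,1]);print(w,r.x,f(r.x).round(1).tolist())
    p=r.x
    print('pusher',W2T(p,[back('top',((440+463)/2/3+140+1.5,(162+316)/2/3+140),155)]).round(0))
for c,q,uv,z in [('top','wipe',(175,172),60),('top','oil',(160.5,192),50),('top','lens',(356,202),30),('top','loupe',(342.5,225.5),32)]:
    b=back(c,uv,z);print(q,b.round(0),W2T(p,[b]).round(0))
b=[back('top',(x/3+140,y/3+140),0) for x,y in [(45,228),(240,215),(240,360),(45,374)]];print(W2T(p,b).round(0))
E
```

```text
[ 500. -183.  115.]
[ 537. -455.  115.]
[ 406. -470.  115.]
[ 371. -191.  115.]
(1, 1) [ 452.51827495 -310.8356917     1.69972842] [0.3, -0.6, -1.2, 0.1, -0.8, -0.4, 3.3, -0.5, -1.2, -1.3, 0.5, 1.0, -1.1, -1.6, -0.0, -0.7]
pusher [[-69.   1. 155.]]
(1, 0) [ 451.58576025 -309.51974462    1.69264868] [-0.0, -0.5, -1.4, 0.8, -1.3, 0.3, 2.6, -0.4, -2.2, -1.5, -0.3, 1.0, -1.3, -1.8, -0.1, -0.8]
pusher [[-70.  -0. 155.]]
(0, 1) [ 452.49028952 -314.03359618    1.70812855] [1.2, -0.2, -0.3, -0.2, 0.4, -0.8, 4.6, -0.1, -0.3, -0.7, 1.2, 1.4, -1.0, -1.0, -0.0, -0.3]
pusher [[-66.   1. 155.]]
wipe [626. -19.  60.] [[ 269. -213.   60.]]
oil [563.  27.  50.] [[ 322. -156.   50.]]
lens [ 534. -600.   30.] [[-294.  -41.   30.]]
loupe [ 458. -552.   32.] [[-236.   27.   32.]]
[[359. -91.   0.]
 [146. -76.   0.]
 [164.  79.   0.]
 [371.  65.   0.]]
```

```bash
cat >> h.py <<'E'
from scipy.spatial.transform import Rotation as Ro
PT=np.array([452.3,-311.5,1.70])
def plan(x,y,z,flip=None,p=None,st=None,tilt=0):
    """target TCP in track coords, tool down, tool y along +-track y"""
    p=PT if p is None else p
    s=st or arm.read_state();R=Ro.from_quat(s['ee_rot']);w=T2W(p,[[x,y,z]])[0]
    best=None
    for sg in ([1,-1] if flip is None else [flip]):
        yt=sg*np.array([-np.sin(p[2]),np.cos(p[2]),0]);xt=np.array([0,0,-1.])
        M=Ro.from_matrix(np.c_[xt,yt,np.cross(xt,yt)])
        rv=(R.inv()*M).as_rotvec(degrees=True)
        if best is None or np.linalg.norm(rv)<np.linalg.norm(best[1]): best=(sg,rv)
    d=R.inv().apply(w-s['position'])
    print('t',round(s['clock'],2),'track now',W2T(p,[s['position']]).round(1)[0],'F',s['contact_force'].round(1) if hasattr(s['contact_force'],'round') else s['contact_force'],'w',round(s['gripper_width'],1))
    print('   d(m)',(d/1000).round(4),'w(deg)',best[1].round(1),'sg',best[0],'world',w.round(0))
E
python3 - <<'E'
from h import *
plan(60,0,330)
s=arm.read_state();print(Ro.from_quat(s['ee_rot']).as_matrix().round(2),s['joints'])
b=back('top',(247.8,226.7),121);print(W2T(PT,[b]))
E
```

```text
t 0.9 track now [-244.2  278.9  231.3] F [-0.1 -0.3 -0.1] w 84.9
   d(m) [-0.0987  0.2399  0.3359] w(deg) [-78.  -0.   0.] sg 1 world [ 445. -252.  330.]
[[ 0.   -0.33  0.94]
 [-0.    0.94  0.33]
 [-1.   -0.    0.  ]] [-9.74388683e-01  3.84662942e-01  7.87773847e-03  2.38073266e-06
 -1.19400230e+00 -2.58576701e-01]
[[ 58.48638242   0.21499669 121.        ]]
```

Request:
arm_command:
  rows:
    - {"dx":-0.045,"gripper":1}
    - {"dx":-0.09,"dy":0.01,"dz":0.015,"wx":-6,"gripper":1}
    - {"dx":-0.099,"dy":0.04,"dz":0.05,"wx":-14,"gripper":1}
    - {"dx":-0.099,"dy":0.065,"dz":0.09,"wx":-22,"gripper":1}
    - {"dx":-0.099,"dy":0.092,"dz":0.13,"wx":-30,"gripper":1}
    - {"dx":-0.099,"dy":0.12,"dz":0.168,"wx":-38,"gripper":1}
    - {"dx":-0.099,"dy":0.148,"dz":0.207,"wx":-46,"gripper":1}
    - {"dx":-0.099,"dy":0.17,"dz":0.24,"wx":-54,"gripper":1}

```text
validation failed for argument at $.ro...
```

Run:
```python
from h import *
plan(60,0,330)
```

```text
t 0.9 track now [-244.2  278.9  231.3] F [-0.1 -0.3 -0.1] w 84.9
   d(m) [-0.0987  0.2399  0.3359] w(deg) [-78.  -0.   0.] sg 1 world [ 445. -252.  330.]
```

Request:
arm_command:
  rows:
    - {"dx":-0.045,"dy":0,"dz":0,"wx":0,"wy":0,"wz":0,"gripper":1}
    - {"dx":-0.09,"dy":0.01,"dz":0.015,"wx":-6,"wy":0,"wz":0,"gripper":1}
    - {"dx":-0.099,"dy":0.04,"dz":0.05,"wx":-14,"wy":0,"wz":0,"gripper":1}
    - {"dx":-0.099,"dy":0.065,"dz":0.09,"wx":-22,"wy":0,"wz":0,"gripper":1}
    - {"dx":-0.099,"dy":0.092,"dz":0.13,"wx":-30,"wy":0,"wz":0,"gripper":1}
    - {"dx":-0.099,"dy":0.12,"dz":0.168,"wx":-38,"wy":0,"wz":0,"gripper":1}
    - {"dx":-0.099,"dy":0.148,"dz":0.207,"wx":-46,"wy":0,"wz":0,"gripper":1}
    - {"dx":-0.099,"dy":0.17,"dz":0.24,"wx":-54,"wy":0,"wz":0,"gripper":1}

```text
clock: 1.7
position: [378.1, -347.7, 330.8]
ee_rot: [-0.425, 0.565, 0.424, 0.566]
contact_force: [0.2, -0.9, 0.6]
gripper_width: -0.0
```

Run:
```python
from h import *
plan(60,0,330)
```

```text
t 1.7 track now [-26.3  78.3 330.8] F [ 0.2 -0.9  0.6] w -0.0
   d(m) [ 0.0008 -0.037   0.1105] w(deg) [-23.7  -0.    0.1] sg 1 world [ 445. -252.  330.]
```

Request:
arm_command:
  rows:
    - {"dx":0,"dy":-0.012,"dz":0.036,"wx":-8,"wy":0,"wz":0,"gripper":1}
    - {"dx":0,"dy":-0.024,"dz":0.072,"wx":-16,"wy":0,"wz":0,"gripper":1}
    - {"dx":0.001,"dy":-0.037,"dz":0.11,"wx":-23.7,"wy":0,"wz":0,"gripper":1}
    - {"dx":0.001,"dy":-0.037,"dz":0.11,"wx":-23.7,"wy":0,"wz":0,"gripper":1}
    - {"dx":0.001,"dy":-0.037,"dz":0.11,"wx":-23.7,"wy":0,"wz":0,"gripper":1}
    - {"dx":0.001,"dy":-0.037,"dz":0.11,"wx":-23.7,"wy":0,"wz":0,"gripper":1}
    - {"dx":0.001,"dy":-0.037,"dz":0.11,"wx":-23.7,"wy":0,"wz":0,"gripper":1}
    - {"dx":0.001,"dy":-0.037,"dz":0.11,"wx":-23.7,"wy":0,"wz":0,"gripper":1}

```text
clock: 2.5
position: [443.9, -253.2, 329.9]
ee_rot: [0.531, -0.467, -0.531, -0.467]
contact_force: [-0.8, 0.2, -0.3]
gripper_width: -0.2
```

Run:
```python
from h import *
plan(60,0,330)
s=arm.read_state();d=get_image('wrist');np.savez('w1.npz',K=d['K'],T=d['T_tool_cam'],pos=s['position'],rot=s['ee_rot'])
print(d['K'].tolist(),d['T_tool_cam'].round(3).tolist(),s['joints'])
cv2.imwrite('pics/w1.png',d['img'][:,:,::-1])
```

```text
t 2.5 track now [ 58.9   0.9 329.9] F [-0.8  0.2 -0.3] w -0.2
   d(m) [-0.0001 -0.0009  0.0011] w(deg) [-0.1 -0.   0.1] sg 1 world [ 445. -252.  330.]
[[280.8083890448508, 0.0, 258.848001256134], [0.0, 280.8083890448508, 192.10407867567352], [0.0, 0.0, 1.0]] [[0.0, -0.319, 0.948, -142.708], [1.0, -0.0, -0.0, 0.75], [0.0, 0.948, 0.319, -80.897], [0.0, 0.0, 0.0, 1.0]] [-2.00350341e-01  1.30751968e-01 -9.18423622e-02  1.74592144e-04
 -1.34709934e+00  3.28144910e-01]
```

View pics/w1.png

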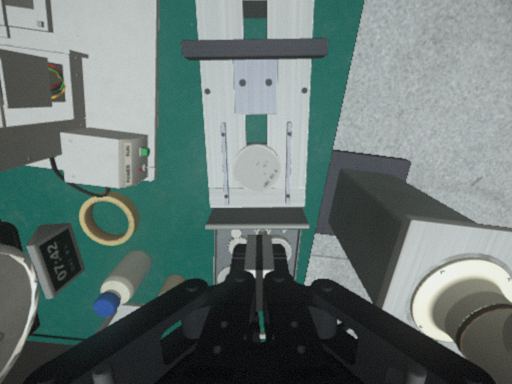

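```bash
cat >> h.py <<'E'
def wproj(f,P):
    d=np.load(f);R=Ro.from_quat(d['rot']).as_matrix();T=d['T']
    P=np.atleast_2d(P);t=(P-d['pos'])@R; c=(t-T[:3,3])@T[:3,:3]
    u=c@d['K'].T;return u[:,:2]/u[:,2:]
E
python3 - <<'E'
from h import *
a=cv2.imread('pics/w1.png')
def draw(im,pr,p):
    def L(P,col=(0,0,255)):
        u=pr(T2W(p,P));cv2.polylines(im,[np.round(u*8).astype(int)],True,col,1,cv2.LINE_AA,3)
    L([(120,65,115),(-149,65,115),(-149,-65,115),(120,-65,115)])
    L([(120,13.5,115),(-120,13.5,115),(-120,-13.5,115),(120,-13.5,115)],(255,0,0))
    L([(126,64,160),(126,-64,160)],(0,200,0))
    L([(-75,75,155),(-75,-75,155),(-59,-75,155),(-59,75,155)],(255,0,255))
    L([(58+31*np.cos(t),31*np.sin(t),126) for t in np.arange(0,6.28,.2)],(0,255,255))
draw(a,lambda P:wproj('w1.npz',P),PT)
cv2.imwrite('pics/w1o.png',cv2.resize(a[0:260,150:360],None,fx=2.3,fy=2.3,interpolation=cv2.INTER_CUBIC))
a=cv2.imread('pics/top0.png');draw(a,lambda P:proj('top',P),PT)
cv2.imwrite('pics/top0o.png',cv2.resize(a[180:270,200:340],None,fx=5,fy=5,interpolation=cv2.INTER_CUBIC))
E
```

```text
(no output)
```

View pics/w1o.png

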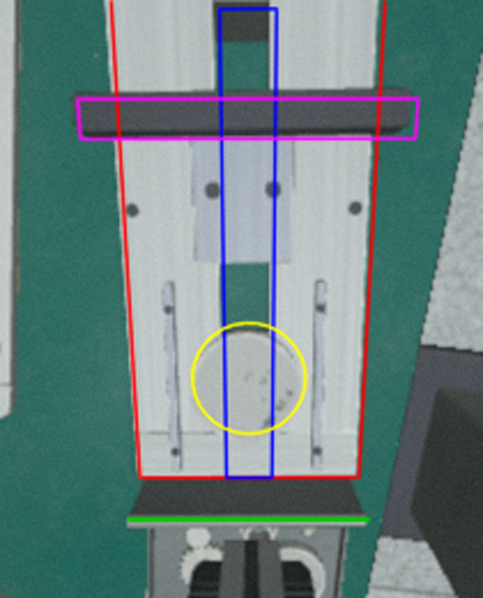

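View pics/top0o.png

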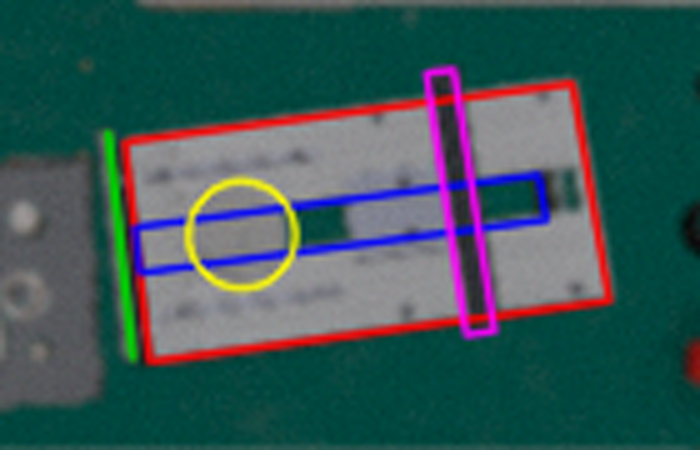

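Request:
arm_command:
  rows:
    - {"dx":0.03,"dy":-0.002,"dz":0.025,"wx":0,"wy":0,"wz":0,"gripper":1}
    - {"dx":0.07,"dy":-0.002,"dz":0.044,"wx":0,"wy":0,"wz":0,"gripper":1}
    - {"dx":0.11,"dy":-0.002,"dz":0.044,"wx":0,"wy":0,"wz":0,"gripper":1}
    - {"dx":0.14,"dy":-0.002,"dz":0.044,"wx":0,"wy":0,"wz":0,"gripper":1}
    - {"dx":0.165,"dy":-0.002,"dz":0.044,"wx":0,"wy":0,"wz":0,"gripper":1}
    - {"dx":0.18,"dy":-0.002,"dz":0.044,"wx":0,"wy":0,"wz":0,"gripper":1}
    - {"dx":0.187,"dy":-0.002,"dz":0.044,"wx":0,"wy":0,"wz":0,"gripper":1}
    - {"dx":0.187,"dy":-0.002,"dz":0.044,"wx":0,"wy":0,"wz":0,"gripper":1}

```text
clock: 3.35
position: [440.0, -209.6, 142.3]
ee_rot: [-0.531, 0.467, 0.531, 0.467]
contact_force: [0.7, 0.4, 0.4]
gripper_width: 0.2
```

Run:
```python
from h import *
plan(168,-1,138)
d=get_image('side');a=d['img'][:,:,::-1]
b=get_image('wrist')['img'][:,:,::-1]
cv2.imwrite('pics/m1.png',np.hstack([cv2.resize(a[130:270,170:310],(400,400),interpolation=cv2.INTER_CUBIC),cv2.resize(b[60:384,100:424],(400,400))]))
```

```text
t 3.35 track now [102.6  -0.9 142.3] F [0.7 0.4 0.4] w 0.2
   d(m) [0.0043 0.0001 0.0654] w(deg) [-0.1 -0.  -0. ] sg 1 world [ 432. -145.  138.]
```

View pics/m1.png

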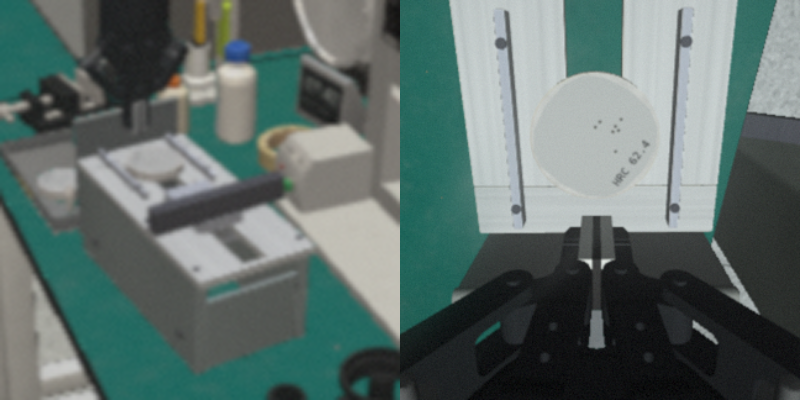

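Request:
arm_command:
  rows:
    - {"dx":0,"dy":0,"dz":0.008,"wx":0,"wy":0,"wz":0,"gripper":1}
    - {"dx":0,"dy":0,"dz":0.016,"wx":0,"wy":0,"wz":0,"gripper":1}
    - {"dx":0,"dy":0,"dz":0.024,"wx":0,"wy":0,"wz":0,"gripper":1}
    - {"dx":0.001,"dy":0,"dz":0.032,"wx":0,"wy":0,"wz":0,"gripper":1}
    - {"dx":0.002,"dy":0,"dz":0.04,"wx":0,"wy":0,"wz":0,"gripper":1}
    - {"dx":0.003,"dy":0,"dz":0.05,"wx":0,"wy":0,"wz":0,"gripper":1}
    - {"dx":0.004,"dy":0,"dz":0.06,"wx":0,"wy":0,"wz":0,"gripper":1}
    - {"dx":0.004,"dy":0,"dz":0.068,"wx":0,"wy":0,"wz":0,"gripper":1}

```text
clock: 4.25
position: [432.1, -141.3, 139.4]
ee_rot: [0.532, -0.467, -0.53, -0.467]
contact_force: [0.1, -0.1, 0.7]
gripper_width: 0.2
```

```bash
cat > look.py <<'E'
from h import *
import sys
n=sys.argv[1]
plan(0,0,140)
a=get_image('side')['img'][:,:,::-1];b=get_image('wrist')['img'][:,:,::-1];c=get_image('top')['img'][:,:,::-1]
cv2.imwrite(f'pics/{n}.png',np.hstack([cv2.resize(a[130:270,170:310],(400,400),interpolation=cv2.INTER_CUBIC),cv2.resize(b[0:384,64:448],(400,400))]))
cv2.imwrite(f'pics/{n}t.png',cv2.resize(c[150:280,140:340],None,fx=4,fy=4,interpolation=cv2.INTER_CUBIC))
E
python3 look.py m2
```

```text
t 4.25 track now [171.4  -1.9 139.4] F [ 0.1 -0.1  0.7] w 0.2
   d(m) [-0.0005  0.0017 -0.1714] w(deg) [-0.1 -0.1  0.1] sg 1 world [ 452. -312.  140.]
```

View pics/m2.png

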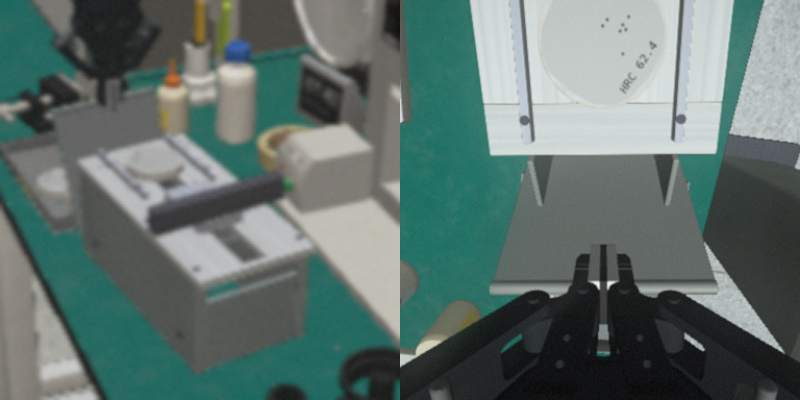

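Request:
arm_command:
  rows:
    - {"dx":-0.03,"dy":0,"dz":0,"wx":0,"wy":0,"wz":0,"gripper":1}
    - {"dx":-0.07,"dy":0.001,"dz":-0.02,"wx":0,"wy":0,"wz":0,"gripper":1}
    - {"dx":-0.1,"dy":0.001,"dz":-0.06,"wx":0,"wy":0,"wz":0,"gripper":1}
    - {"dx":-0.1,"dy":0.001,"dz":-0.1,"wx":0,"wy":0,"wz":0,"gripper":1}
    - {"dx":-0.1,"dy":0.001,"dz":-0.135,"wx":0,"wy":0,"wz":0,"gripper":1}
    - {"dx":-0.1,"dy":0.001,"dz":-0.16,"wx":0,"wy":0,"wz":0,"gripper":1}
    - {"dx":-0.1,"dy":0.001,"dz":-0.171,"wx":0,"wy":0,"wz":0,"gripper":1}
    - {"dx":-0.1,"dy":0.001,"dz":-0.171,"wx":0,"wy":0,"wz":0,"gripper":1}

```text
clock: 5.2
position: [453.0, -312.4, 239.2]
ee_rot: [0.531, -0.467, -0.53, -0.468]
contact_force: [-0.6, 0.5, -0.3]
gripper_width: -0.1
```

```bash
python3 look.py m3
python3 - <<'E'
from h import *
print(models.cut_out('top','bin_rim')[:1],)
for th in (0,.3,.6,.7):
    print(th,proj('top',T2W(PT,[(126+145*np.sin(th),y,15+145*np.cos(th)) for y in(64,-64)])).round(1).tolist(),proj('side',T2W(PT,[(126+145*np.sin(th),y,15+145*np.cos(th)) for y in(64,-64)])).round(1).tolist())
E
```

```text
t 5.2 track now [ -1.   -0.6 239.2] F [-0.6  0.5 -0.3] w -0.1
   d(m) [0.0992 0.0008 0.0011] w(deg) [-0.1 -0.   0.1] sg 1 world [ 452. -312.  140.]
[{'extent': [193.8, 214.5, 230.7, 257.1], 'conf': 0.78, 'mask': array([[False, False, False, ..., False, False, False],
       [False, False, False, ..., False, False, False],
       [False, False, False, ..., False, False, False],
       ...,
       [False, False, False, ..., False, False, False],
       [False, False, False, ..., False, False, False],
       [False, False, False, ..., False, False, False]], shape=(384, 512))}]
0 [[226.1, 251.2], [221.1, 205.9]] [[195.5, 171.4], [232.2, 162.9]]
0.3 [[211.0, 253.3], [206.4, 208.2]] [[190.0, 167.8], [226.0, 159.6]]
0.6 [[198.1, 255.4], [193.9, 211.0]] [[185.4, 168.3], [220.7, 160.3]]
0.7 [[194.6, 256.0], [190.5, 211.9]] [[184.2, 169.3], [219.2, 161.4]]
```

View pics/m3.png

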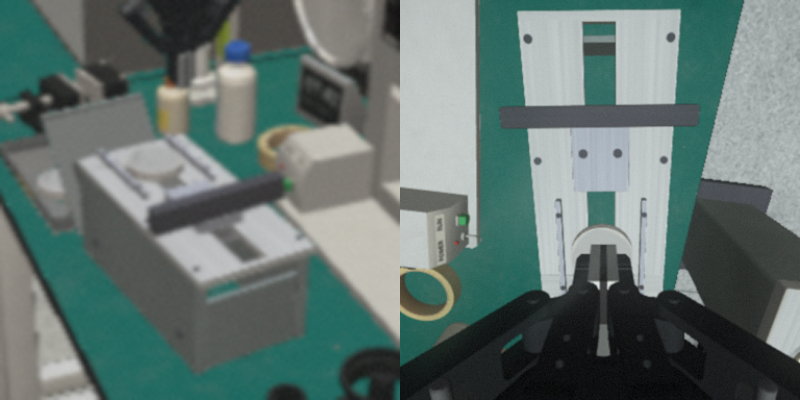

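View pics/m3t.png

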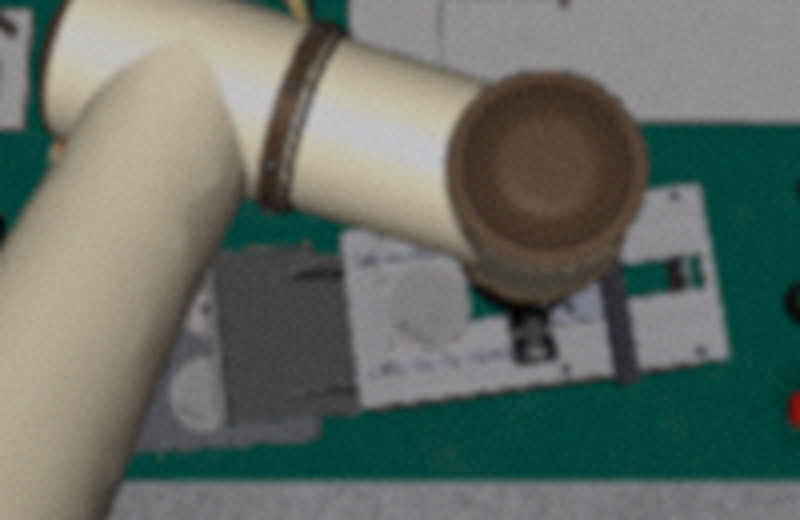

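Request:
arm_command:
  rows:
    - {"dx":0,"dy":0,"dz":-0.04,"wx":0,"wy":0,"wz":0,"gripper":1}
    - {"dx":0,"dy":-0.001,"dz":-0.08,"wx":0,"wy":0,"wz":0,"gripper":1}
    - {"dx":0.01,"dy":-0.001,"dz":-0.11,"wx":0,"wy":0,"wz":0,"gripper":1}
    - {"dx":0.04,"dy":-0.001,"dz":-0.11,"wx":0,"wy":0,"wz":0,"gripper":1}
    - {"dx":0.075,"dy":-0.001,"dz":-0.11,"wx":0,"wy":0,"wz":0,"gripper":1}
    - {"dx":0.1,"dy":-0.001,"dz":-0.11,"wx":0,"wy":0,"wz":0,"gripper":1}
    - {"dx":0.112,"dy":-0.001,"dz":-0.11,"wx":0,"wy":0,"wz":0,"gripper":1}
    - {"dx":0.112,"dy":-0.001,"dz":-0.11,"wx":0,"wy":0,"wz":0,"gripper":1}

```text
clock: 6.2
position: [468.2, -418.2, 126.7]
ee_rot: [-0.531, 0.466, 0.532, 0.466]
contact_force: [0.2, -0.8, -0.6]
gripper_width: 0.1
```

```bash
python3 look.py m4
```

```text
t 6.2 track now [-107.9   -2.   126.7] F [ 0.2 -0.8 -0.6] w 0.1
   d(m) [-0.0132  0.0018  0.1079] w(deg) [ 0.1  0.1 -0. ] sg 1 world [ 452. -312.  140.]
```

View pics/m4.png

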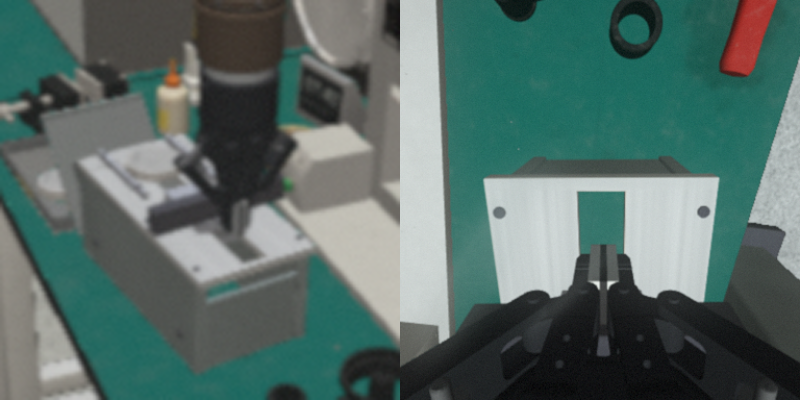

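Request:
arm_command:
  rows:
    - {"dx":0,"dy":0,"dz":0.008,"wx":0,"wy":0,"wz":0,"gripper":1}
    - {"dx":0,"dy":0,"dz":0.014,"wx":0,"wy":0,"wz":0,"gripper":1}
    - {"dx":0,"dy":0,"dz":0.02,"wx":0,"wy":0,"wz":0,"gripper":1}
    - {"dx":0,"dy":0,"dz":0.027,"wx":0,"wy":0,"wz":0,"gripper":1}
    - {"dx":0,"dy":0,"dz":0.034,"wx":0,"wy":0,"wz":0,"gripper":1}
    - {"dx":0,"dy":0,"dz":0.042,"wx":0,"wy":0,"wz":0,"gripper":1}
    - {"dx":0,"dy":0,"dz":0.05,"wx":0,"wy":0,"wz":0,"gripper":1}
    - {"dx":0,"dy":0,"dz":0.058,"wx":0,"wy":0,"wz":0,"gripper":1}

```text
clock: 7.15
position: [462.5, -361.9, 130.1]
ee_rot: [0.534, -0.466, -0.529, -0.467]
contact_force: [1.1, -3.8, 0.7]
gripper_width: 0.1
```

```bash
python3 look.py m5
```

```text
t 7.15 track now [-51.3  -3.6 130.1] F [ 1.1 -3.8  0.7] w 0.1
   d(m) [-0.0101  0.0034  0.0513] w(deg) [ 0.1 -0.2  0.3] sg 1 world [ 452. -312.  140.]
```

View pics/m5.png

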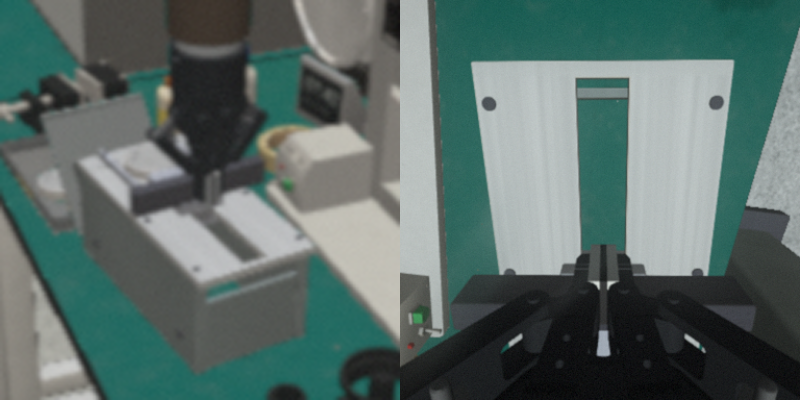

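Request:
arm_command:
  rows:
    - {"dx":0.002,"dy":0.001,"dz":0.008,"wx":0,"wy":0,"wz":0,"gripper":1}
    - {"dx":0.003,"dy":0.001,"dz":0.016,"wx":0,"wy":0,"wz":0,"gripper":1}
    - {"dx":0.003,"dy":0.001,"dz":0.024,"wx":0,"wy":0,"wz":0,"gripper":1}
    - {"dx":0.003,"dy":0.001,"dz":0.032,"wx":0,"wy":0,"wz":0,"gripper":1}
    - {"dx":0.003,"dy":0.001,"dz":0.04,"wx":0,"wy":0,"wz":0,"gripper":1}
    - {"dx":0.003,"dy":0.001,"dz":0.048,"wx":0,"wy":0,"wz":0,"gripper":1}
    - {"dx":0.003,"dy":0.001,"dz":0.056,"wx":0,"wy":0,"wz":0,"gripper":1}
    - {"dx":0.003,"dy":0.001,"dz":0.064,"wx":0,"wy":0,"wz":0,"gripper":1}

```text
clock: 8.1
position: [452.0, -296.8, 126.3]
ee_rot: [0.533, -0.465, -0.531, -0.467]
contact_force: [0.7, -2.6, 0.6]
gripper_width: 0.0
```

```bash
python3 look.py m6
```

```text
t 8.1 track now [ 14.6  -1.6 126.3] F [ 0.7 -2.6  0.6] w 0.0
   d(m) [-0.0137  0.0016 -0.0146] w(deg) [ 0.1 -0.1  0.2] sg 1 world [ 452. -312.  140.]
```

View pics/m6.png

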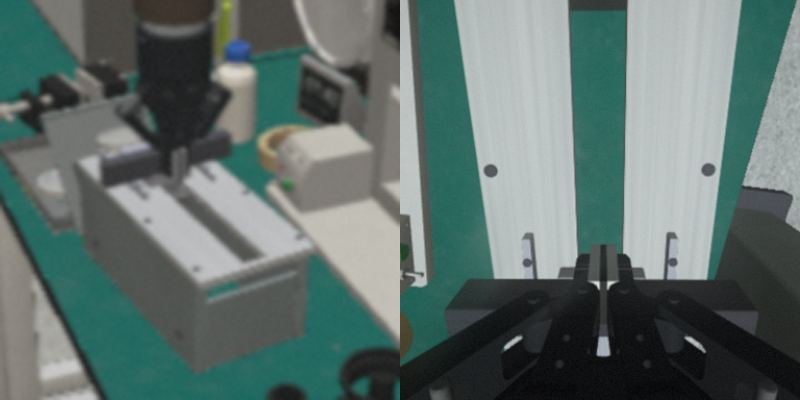

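Request:
arm_command:
  rows:
    - {"dx":0,"dy":0,"dz":0.004,"wx":0,"wy":0,"wz":0,"gripper":1}
    - {"dx":0,"dy":0,"dz":0.008,"wx":0,"wy":0,"wz":0,"gripper":1}
    - {"dx":0,"dy":0,"dz":0.012,"wx":0,"wy":0,"wz":0,"gripper":1}
    - {"dx":0,"dy":0,"dz":0.015,"wx":0,"wy":0,"wz":0,"gripper":1}
    - {"dx":0,"dy":0,"dz":0.017,"wx":0,"wy":0,"wz":0,"gripper":1}
    - {"dx":0,"dy":0,"dz":0.018,"wx":0,"wy":0,"wz":0,"gripper":1}
    - {"dx":0,"dy":0,"dz":0.019,"wx":0,"wy":0,"wz":0,"gripper":1}
    - {"dx":0,"dy":0,"dz":0.019,"wx":0,"wy":0,"wz":0,"gripper":1}

```text
clock: 9.05
position: [449.5, -281.2, 126.8]
ee_rot: [0.534, -0.466, -0.53, -0.465]
contact_force: [-0.1, -19.5, 0.1]
gripper_width: -0.2
```

```bash
python3 look.py m7
```

```text
t 9.05 track now [ 30.4  -1.1 126.8] F [ -0.1 -19.5   0.1] w -0.2
   d(m) [-0.0131  0.0012 -0.0305] w(deg) [ 0.2 -0.3  0.2] sg 1 world [ 452. -312.  140.]
```

View pics/m7.png

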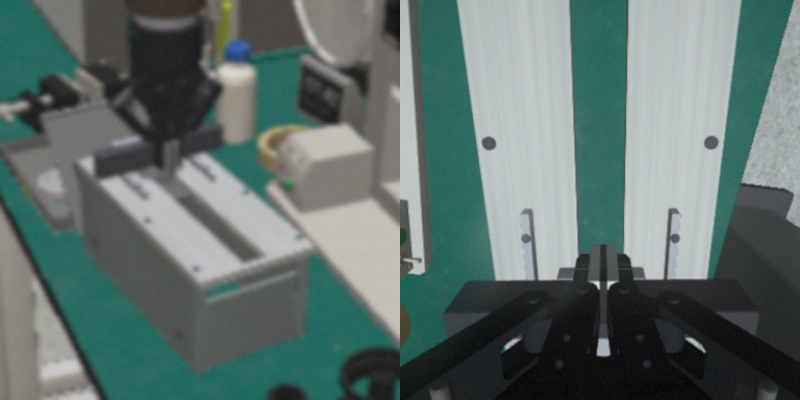

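Request:
arm_command:
  rows:
    - {"dx":0,"dy":0,"dz":-0.01,"wx":0,"wy":0,"wz":0,"gripper":1}
    - {"dx":-0.01,"dy":0,"dz":-0.02,"wx":0,"wy":0,"wz":0,"gripper":1}
    - {"dx":-0.05,"dy":0,"dz":-0.02,"wx":0,"wy":0,"wz":0,"gripper":1}
    - {"dx":-0.09,"dy":0,"dz":-0.02,"wx":0,"wy":0,"wz":0,"gripper":1}
    - {"dx":-0.13,"dy":0,"dz":0.0,"wx":0,"wy":0,"wz":0,"gripper":1}
    - {"dx":-0.17,"dy":0,"dz":0.03,"wx":0,"wy":0,"wz":0,"gripper":1}
    - {"dx":-0.19,"dy":0,"dz":0.06,"wx":0,"wy":0,"wz":0,"gripper":1}
    - {"dx":-0.19,"dy":0,"dz":0.07,"wx":0,"wy":0,"wz":0,"gripper":1}

```text
clock: 10.0
position: [440.3, -209.2, 320.6]
ee_rot: [0.537, -0.464, -0.528, -0.466]
contact_force: [0.6, 0.2, -0.1]
gripper_width: -0.2
```

```bash
python3 look.py m8
```

```text
t 10.0 track now [103.   -1.3 320.6] F [ 0.6  0.2 -0.1] w -0.2
   d(m) [ 0.1814  0.0039 -0.1016] w(deg) [ 0.3 -0.4  0.6] sg 1 world [ 452. -312.  140.]
```

View pics/m8.png

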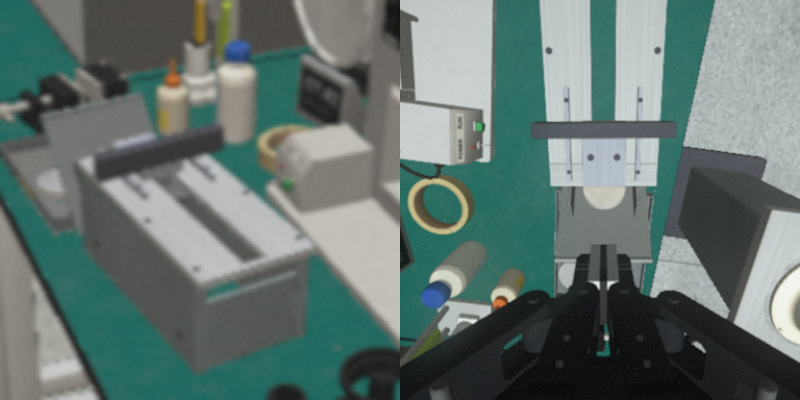

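View pics/m8t.png

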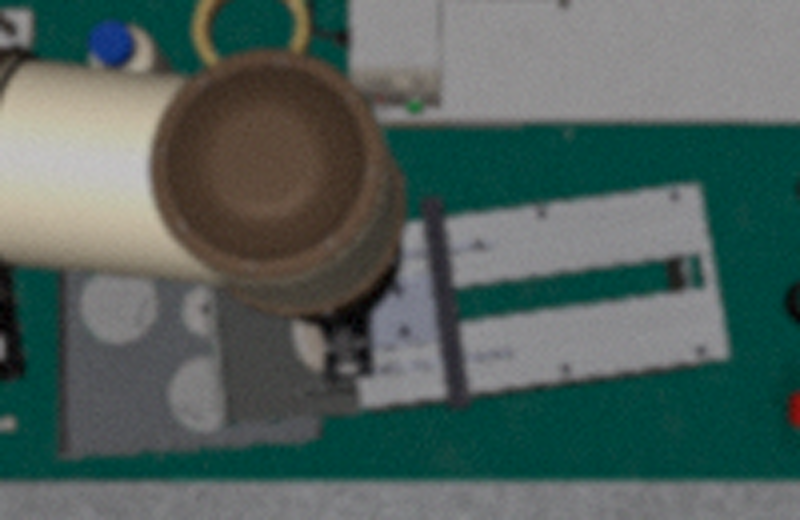

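Run:
```python
from h import *
a=get_image('wrist')['img'][:,:,::-1]
cv2.imwrite('pics/m9.png',cv2.resize(a[150:270,190:330],None,fx=5,fy=5,interpolation=cv2.INTER_CUBIC))
plan(256,-1,300)
```

```text
t 10.2 track now [1.017e+02 2.000e-01 3.151e+02] F [-1.4  0.2 -0.5] w -0.1
   d(m) [ 0.0144 -0.0018  0.1544] w(deg) [ 0.2 -0.3  0. ] sg 1 world [420. -58. 300.]
```

View pics/m9.png

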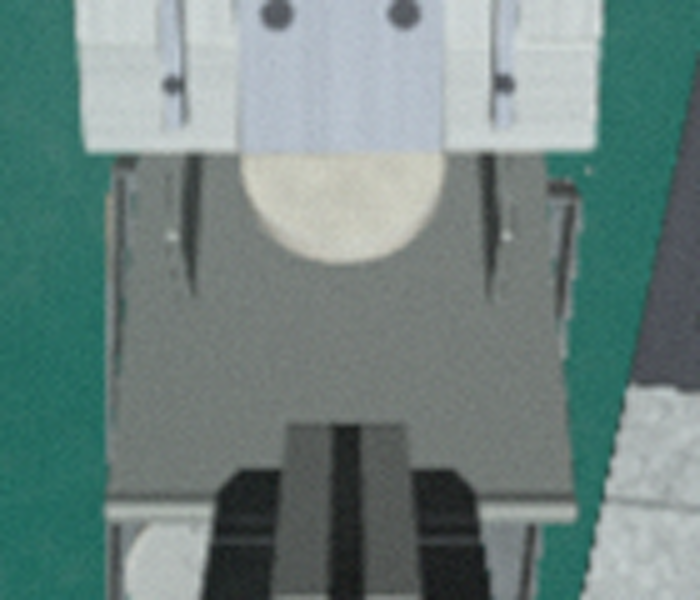

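Request:
arm_command:
  rows:
    - {"dx":0.005,"dy":0,"dz":0.04,"wx":0,"wy":0,"wz":0,"gripper":1}
    - {"dx":0.014,"dy":-0.002,"dz":0.08,"wx":0,"wy":0,"wz":0,"gripper":1}
    - {"dx":0.014,"dy":-0.002,"dz":0.12,"wx":0,"wy":0,"wz":0,"gripper":1}
    - {"dx":0.03,"dy":-0.002,"dz":0.15,"wx":0,"wy":0,"wz":0,"gripper":1}
    - {"dx":0.06,"dy":-0.002,"dz":0.157,"wx":0,"wy":0,"wz":0,"gripper":1}
    - {"dx":0.09,"dy":-0.002,"dz":0.157,"wx":0,"wy":0,"wz":0,"gripper":1}
    - {"dx":0.12,"dy":-0.002,"dz":0.157,"wx":0,"wy":0,"wz":0,"gripper":1}
    - {"dx":0.13,"dy":-0.002,"dz":0.157,"wx":0,"wy":0,"wz":0,"gripper":1}

```text
clock: 11.0
position: [417.8, -56.3, 180.4]
ee_rot: [-0.531, 0.469, 0.533, 0.463]
contact_force: [-0.8, -0.5, 0.6]
gripper_width: 0.5
```

```bash
python3 look.py m10
```

```text
t 11.0 track now [257.5   1.4 180.4] F [-0.8 -0.5  0.6] w 0.5
   d(m) [ 0.0416 -0.0011 -0.2573] w(deg) [ 0.1 -0.3 -0.5] sg 1 world [ 452. -312.  140.]
```

View pics/m10.png

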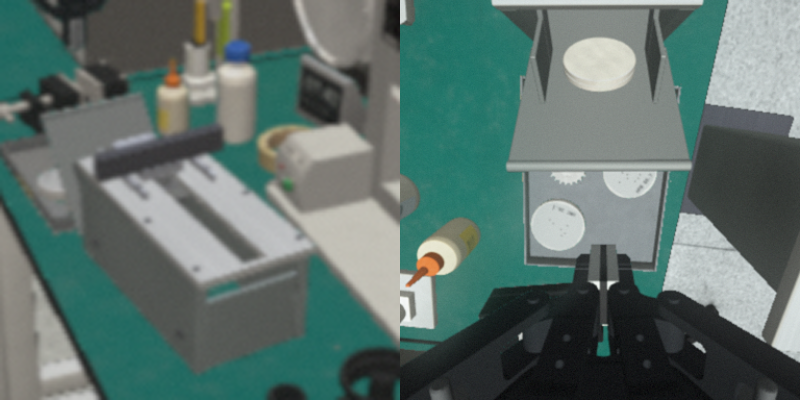

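View pics/m10t.png

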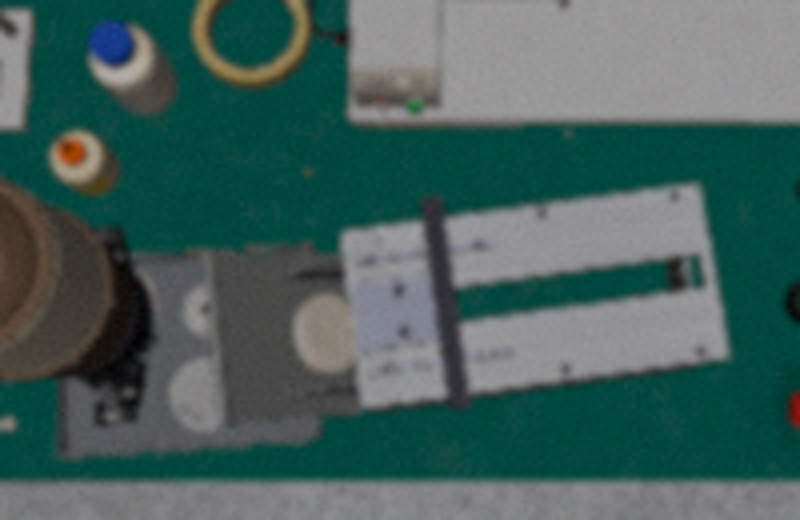

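Request:
arm_command:
  rows:
    - {"dx":0.03,"dy":-0.003,"dz":0,"wx":0,"wy":0,"wz":0,"gripper":1}
    - {"dx":0.06,"dy":-0.003,"dz":0,"wx":0,"wy":0,"wz":0,"gripper":1}
    - {"dx":0.073,"dy":-0.003,"dz":0,"wx":0,"wy":0,"wz":0,"gripper":1}
    - {"dx":0.073,"dy":-0.003,"dz":0,"wx":0,"wy":0,"wz":0,"gripper":1}
    - {"dx":0.073,"dy":-0.003,"dz":-0.008,"wx":0,"wy":0,"wz":0,"gripper":1}
    - {"dx":0.073,"dy":-0.003,"dz":-0.016,"wx":0,"wy":0,"wz":0,"gripper":1}
    - {"dx":0.073,"dy":-0.003,"dz":-0.024,"wx":0,"wy":0,"wz":0,"gripper":1}
    - {"dx":0.072,"dy":-0.003,"dz":-0.032,"wx":0,"wy":0,"wz":0,"gripper":1}

```text
clock: 11.95
position: [428.5, -88.3, 113.2]
ee_rot: [0.533, -0.467, -0.53, -0.465]
contact_force: [0.7, 2.5, 1.2]
gripper_width: 0.0
```

```bash
python3 look.py m11
```

```text
t 11.95 track now [224.4  -5.1 113.2] F [0.7 2.5 1.2] w 0.0
   d(m) [-0.0257  0.0058 -0.2245] w(deg) [ 0.2 -0.3  0.1] sg 1 world [ 452. -312.  140.]
```

View pics/m11.png

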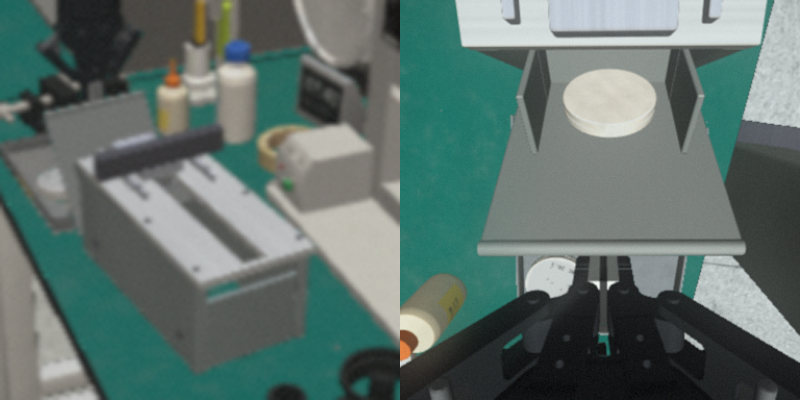

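Request:
arm_command:
  rows:
    - {"dx":-0.002,"dy":0.002,"dz":-0.008,"wx":0,"wy":0,"wz":0,"gripper":1}
    - {"dx":-0.004,"dy":0.003,"dz":-0.016,"wx":0,"wy":0,"wz":0,"gripper":1}
    - {"dx":-0.007,"dy":0.004,"dz":-0.024,"wx":0,"wy":0,"wz":0,"gripper":1}
    - {"dx":-0.01,"dy":0.004,"dz":-0.032,"wx":0,"wy":0,"wz":0,"gripper":1}
    - {"dx":-0.013,"dy":0.004,"dz":-0.039,"wx":0,"wy":0,"wz":0,"gripper":1}
    - {"dx":-0.016,"dy":0.004,"dz":-0.046,"wx":0,"wy":0,"wz":0,"gripper":1}
    - {"dx":-0.018,"dy":0.004,"dz":-0.053,"wx":0,"wy":0,"wz":0,"gripper":1}
    - {"dx":-0.02,"dy":0.004,"dz":-0.06,"wx":0,"wy":0,"wz":0,"gripper":1}

```text
clock: 12.9
position: [431.9, -148.8, 133.1]
ee_rot: [0.533, -0.468, -0.53, -0.465]
contact_force: [0.1, 0.1, 0.5]
gripper_width: 0.3
```

```bash
python3 look.py m12
```

```text
t 12.9 track now [163.9  -0.7 133.1] F [0.1 0.1 0.5] w 0.3
   d(m) [-0.0061  0.0011 -0.164 ] w(deg) [ 0.1 -0.3 -0. ] sg 1 world [ 452. -312.  140.]
```

View pics/m12.png

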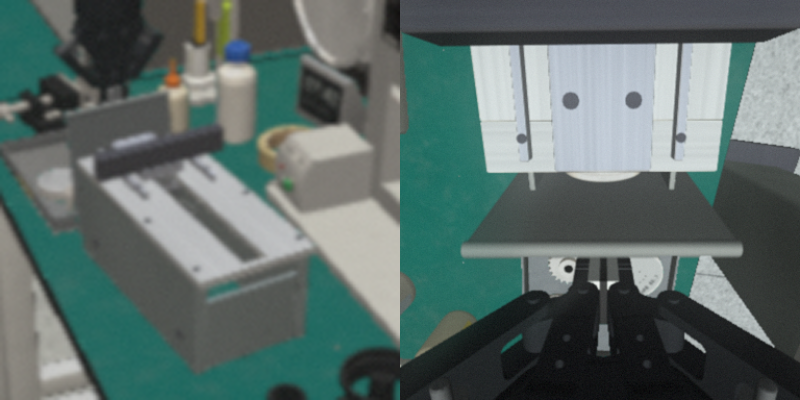

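Request:
arm_command:
  rows:
    - {"dx":-0.002,"dy":0,"dz":-0.005,"wx":0,"wy":0,"wz":0,"gripper":1}
    - {"dx":-0.003,"dy":0,"dz":-0.01,"wx":0,"wy":0,"wz":0,"gripper":1}
    - {"dx":-0.004,"dy":0,"dz":-0.014,"wx":0,"wy":0,"wz":0,"gripper":1}
    - {"dx":-0.005,"dy":0,"dz":-0.018,"wx":0,"wy":0,"wz":0,"gripper":1}
    - {"dx":-0.005,"dy":0,"dz":-0.021,"wx":0,"wy":0,"wz":0,"gripper":1}
    - {"dx":-0.005,"dy":0,"dz":-0.023,"wx":0,"wy":0,"wz":0,"gripper":1}
    - {"dx":-0.005,"dy":0,"dz":-0.025,"wx":0,"wy":0,"wz":0,"gripper":1}
    - {"dx":-0.005,"dy":0,"dz":-0.026,"wx":0,"wy":0,"wz":0,"gripper":1}

```text
clock: 13.85
position: [434.9, -171.5, 138.0]
ee_rot: [-0.531, 0.467, 0.531, 0.467]
contact_force: [-2.9, 21.1, 6.8]
gripper_width: -0.2
```

```bash
python3 look.py m13
```

```text
t 13.85 track now [141.1  -0.8 138. ] F [-2.9 21.1  6.8] w -0.2
   d(m) [-0.002   0.0008 -0.1411] w(deg) [-0.  0.  0.] sg 1 world [ 452. -312.  140.]
```

View pics/m13.png

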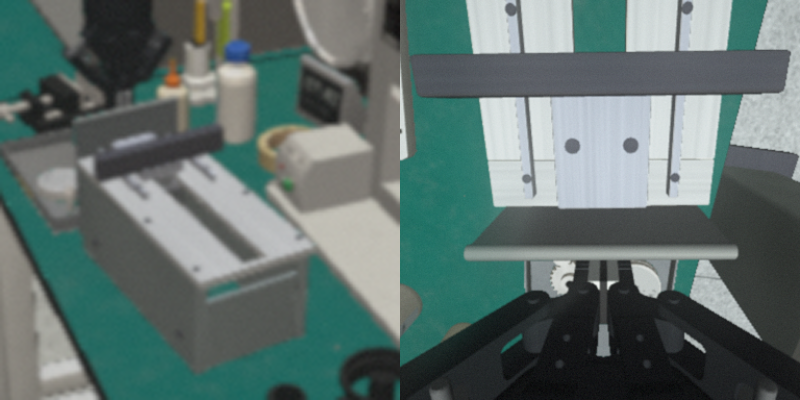

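Request:
arm_command:
  rows:
    - {"dx":0,"dy":0,"dz":0.01,"wx":0,"wy":0,"wz":0,"gripper":1}
    - {"dx":0,"dy":0,"dz":0.03,"wx":0,"wy":0,"wz":0,"gripper":1}
    - {"dx":-0.01,"dy":0,"dz":0.05,"wx":0,"wy":0,"wz":0,"gripper":1}
    - {"dx":-0.05,"dy":0,"dz":0.05,"wx":0,"wy":0,"wz":0,"gripper":1}
    - {"dx":-0.09,"dy":0,"dz":0.05,"wx":0,"wy":0,"wz":0,"gripper":1}
    - {"dx":-0.13,"dy":0,"dz":0.05,"wx":0,"wy":0,"wz":0,"gripper":1}
    - {"dx":-0.16,"dy":0,"dz":0.05,"wx":0,"wy":0,"wz":0,"gripper":1}
    - {"dx":-0.16,"dy":0,"dz":0.05,"wx":0,"wy":0,"wz":0,"gripper":1}

```text
clock: 14.8
position: [430.6, -122.0, 302.8]
ee_rot: [0.535, -0.464, -0.528, -0.468]
contact_force: [0.4, -0.5, 0.2]
gripper_width: 0.3
```

```bash
python3 look.py m14
python3 - <<'E'
from h import *
for c in ('side','wrist','top'):
    get_image(c)
    for q in ('test_block','bin','wipe_bottle','oil_bottle','loupe','lens_holder'):print(c,q,[(round(r['conf'],2),r['extent']) for r in models.cut_out(c,q)[:1]])
E
```

```text
t 14.8 track now [190.7  -2.9 302.8] F [ 0.4 -0.5  0.2] w 0.3
   d(m) [ 0.1632  0.0048 -0.1903] w(deg) [ 0.1 -0.2  0.6] sg 1 world [ 452. -312.  140.]
side test_block []
side bin [(0.59, [194.9, 163.0, 235.1, 200.2])]
side wipe_bottle [(0.63, [245.4, 138.7, 258.5, 181.6])]
side oil_bottle [(0.53, [225.6, 155.3, 232.8, 174.8])]
side loupe [(0.57, [204.9, 171.3, 250.0, 202.1])]
side lens_holder [(0.66, [228.4, 156.9, 234.6, 176.9])]
wrist test_block [(0.5, [237.7, 105.3, 280.8, 111.0])]
wrist bin [(0.89, [190.7, 106.9, 324.6, 119.2])]
wrist wipe_bottle [(0.68, [58.6, 186.8, 134.5, 251.7])]
wrist oil_bottle [(0.9, [137.0, 218.6, 175.7, 266.6])]
wrist loupe []
wrist lens_holder []
top test_block []
top bin [(0.75, [218.4, 206.2, 231.5, 256.5])]
top wipe_bottle [(0.65, [167.6, 152.4, 184.6, 181.4])]
top oil_bottle []
top loupe []
top lens_holder [(0.61, [338.4, 186.4, 371.3, 219.8])]
```

View pics/m14.png

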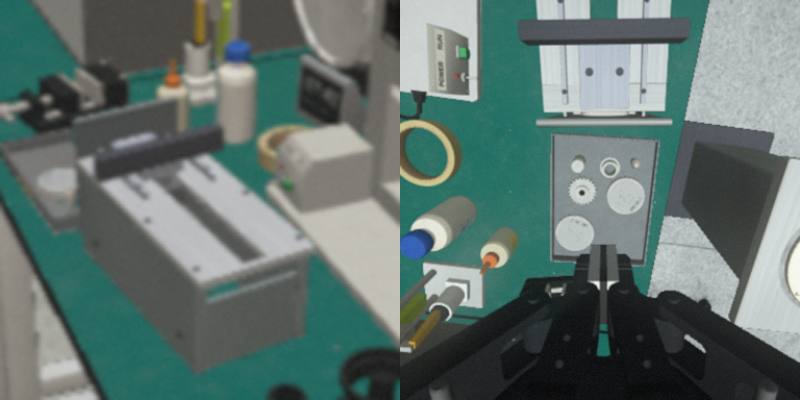

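View pics/m14t.png

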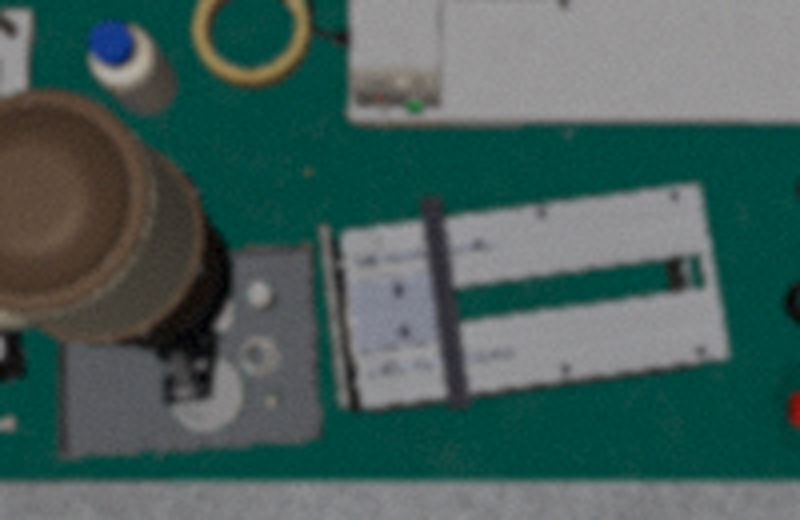

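Run:
```python
from h import *
s=arm.read_state();d=get_image('wrist');np.savez('w2.npz',K=d['K'],T=d['T_tool_cam'],pos=s['position'],rot=s['ee_rot'])
a=d['img'][:,:,::-1]
cv2.imwrite('pics/m15.png',cv2.resize(a[60:140,180:340],None,fx=5,fy=5,interpolation=cv2.INTER_CUBIC))
print('rim shut pred',wproj('w2.npz',T2W(PT,[(126,64,160),(126,-64,160),(120,0,115)])))
for th in (0,.03,.06,.1): print(th,wproj('w2.npz',T2W(PT,[(126+145*np.sin(th),0,15+145*np.cos(th))])))
```

```text
rim shut pred [[325.26633034 114.74103546]
 [192.67284487 114.68752577]
 [258.95939175 106.78870573]]
0 [[258.97047419 114.71428097]]
0.03 [[258.96809932 119.35184309]]
0.06 [[258.96570787 123.92443079]]
0.1 [[258.96250312 129.90462606]]
```

View pics/m15.png

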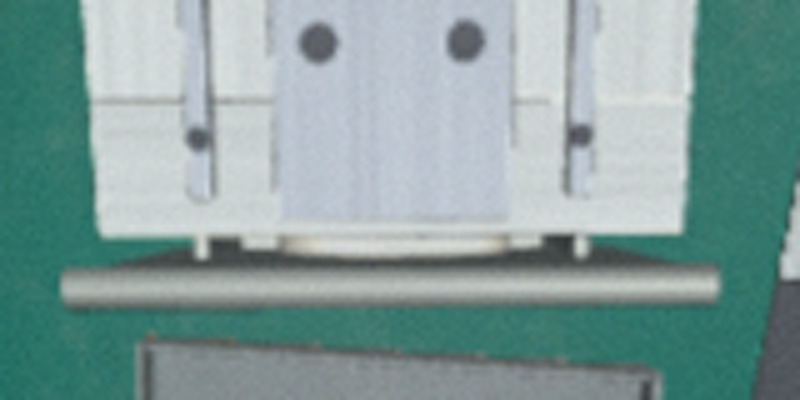

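Run:
```python
from h import *
a=cv2.cvtColor(cv2.imread('pics/top0.png'),cv2.COLOR_BGR2GRAY).astype(np.float32)
b=np.mean([cv2.cvtColor(get_image('top')['img'],cv2.COLOR_RGB2GRAY).astype(np.float32) for _ in range(6)],0)
def shift(x0,x1,y0,y1):
    W=np.eye(2,3,dtype=np.float32)
    A=cv2.resize(a[y0:y1,x0:x1],None,fx=4,fy=4,interpolation=cv2.INTER_CUBIC);B=cv2.resize(b[y0:y1,x0:x1].astype(np.float32),None,fx=4,fy=4,interpolation=cv2.INTER_CUBIC)
    cc,W=cv2.findTransformECC(A,B,W,cv2.MOTION_TRANSLATION,(3,200,1e-6),None,5);return cc,W[:,2]/4
print('gate',shift(217,230,218,256));print('gate upper',shift(216,227,203,225));print('deck rear',shift(300,330,190,248))
for y in (225,235,245):
    print(a[y,216:234].astype(int).tolist());print(b[y,216:234].astype(int).tolist())
```

```text
gate (0.9251177594410318, array([-0.20476356,  0.11435153], dtype=float32))
gate upper (0.9872222637445657, array([-0.01478452, -0.04673415], dtype=float32))
deck rear (0.9992949820605672, array([-0.00789496,  0.00352769], dtype=float32))
[83, 72, 58, 53, 54, 75, 101, 105, 74, 37, 56, 103, 141, 146, 141, 144, 142, 142]
[81, 73, 61, 51, 52, 74, 102, 103, 75, 60, 88, 121, 135, 134, 131, 131, 131, 132]
[89, 80, 69, 54, 49, 52, 66, 95, 100, 75, 37, 51, 106, 141, 148, 141, 138, 142]
[89, 82, 72, 57, 48, 50, 67, 95, 100, 74, 65, 103, 132, 135, 132, 133, 134, 133]
[84, 84, 72, 62, 53, 52, 52, 58, 89, 97, 82, 50, 73, 122, 143, 146, 138, 140]
[86, 83, 73, 63, 55, 50, 51, 63, 85, 97, 78, 49, 72, 115, 140, 145, 141, 140]
```

```bash
python3 -c "
from bench import arm
s=arm.read_state();print(s['clock'],s['contact_force']);print(arm.job_done())"
```

```text
16.35 [ 0.13581513 -0.0029324   0.755543  ]
the job is handed in; nothing more can be done
None
```

The job is handed in at 16.4 s: the block is in the bin, the pusher is against its stop and the bin is shut.

**What I did**
- I tipped the bin fully forward from the deck side. The camera images put it at about 0.70 rad.
- I pushed the pusher about 1–4 mm off its centre line, with about 4 N or less while sliding. It hit its stop where expected, at about +42 mm, with 19.5 N.
- The wrist camera then showed the block lying in the bin. I pushed the bin shut from outside until it met its stop with 21 N, then backed the gripper away into free air.

**Last checks**
- **Bin shut:** in the top camera, brightness profiles across the rim match the picture from before I started to within a small fraction of a pixel. The wrist view had the rim about 2 pixels off its predicted place, and an automatic match of part of the gate gave 0.2 pixel. I put the first down to calibration and the second to the block now showing in the gap.
- **Block inside:** its edge shows in the gap between the deck end and the gate. The side and top cameras no longer find it, since it is hidden.
- **Bystanders:** the two bottles and the lens holder appear unmoved. The loupe was not confirmed at the end: the top and wrist cameras did not find it, and the side camera's loupe and lens-holder detections were false. The gripper stayed well away from it.
- **Forces:** the highest wrist force I read was about 22 N, and near zero at hand-in.

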